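Close the carton and send it down the pedal-gated roller lane

TASK

Fold the open lid of the carton shut, then press the gate pedal of the roller lane firmly down onto its stop and keep it there until the carton has rolled by itself to the end stop. Then let the pedal come back up, and leave the rest of the packing table as it is.

Things in the scene. Friction and masses are not known exactly. Their poses are not given: they have to be found in the camera images.
- lane: Fixed gravity roller lane, aluminium rails, steel rollers, 390 mm long, 120 mm wide. Origin on the table under the middle of the gate; x across the lane away from the robot, y along it towards its high end, z up. The bed is 135 mm high at the gate and rises 0.14 rad towards +y; the rails stand 18 mm above it. An end stop closes the low (-y) end.
- pedal: Gate pedal: dark steel lever passing under the lane and sticking out on the robot's side. Origin on its hinge axis (along the lane's y), 60 mm above the table; the lever runs along its -x. It carries the gate blade (20 mm above the bed), which clears the bed after about 0.19 rad. It ends on a rubber-capped stop screw set differently each day, between 0.21 and 0.28 rad down: feel for it.
- pedal_pad (a point): Centre of the top face of the pedal's ribbed steel foot plate, 50 mm (x, along the lever) by 60 mm (y) by 6 mm, where it is pressed; 260 mm from the hinge. About 111 mm above the table when up, sloping up 0.15 rad towards the robot; on the stop 38 to 57 mm above the table. The spring takes about 4 N here at the top and 9 to 10 N near the stop.
- carton: Loose cardboard carton full of packs, 100 mm (x) by 140 mm (y, along the lane) by 75 mm high, about 0.45 kg, waiting on the rollers against the gate. Origin at the centre of its underside; axes as the lane's, tilted with the bed.
- lid (a joint): Angle of the carton's hinged lid in rad: 0 shut flat, about 1 at the start; it stays where it is left (light friction). The lid is a 104 mm by 140 mm by 4 mm cardboard plate hinged along the carton's upper far (+x) edge; its free edge swings over towards the robot.
- lid_hinge (a point): Middle of the lid's hinge line, on the carton's upper far edge, 75 mm above its underside.
- lid_edge (a point): Middle of the lid's free edge, on its outer (upper) face, 104 mm from the hinge.
- home (a point): Point on the bed of the lane where the carton's origin lies when the carton rests against the end stop.
- tape_roll: Bystander: roll of tape lying flat, 100 mm across, 48 mm high, beside the pedal. Origin at the centre of its underside.
- glue_jar: Bystander: jar 60 mm across, 80 mm high, on the pedal's other side. Origin at the centre of its underside.
- screwdriver: Bystander: screwdriver 190 mm long lying by the low end of the lane. Origin at its middle, on its underside.
- spare_carton: Bystander: small shut carton 80 by 120 by 60 mm at the high end of the lane. Origin at the centre of its underside.
- mug: Bystander: white mug 80 mm across, 90 mm high. Origin at the centre of its underside.
- tape_gun: Bystander: hand tape dispenser, 180 mm long, 95 mm high. Origin underneath its middle.
- spray_can: Bystander: spray can 60 mm across, 160 mm high. Origin at the centre of its underside.

How it is judged:
On the way, in this order (a step that is already met when the one before it is completed fails the run):
1. The carton's lid is shut (within 0.1 rad of flat) while the carton still waits behind the gate (value of joint lid below 0.1 rad and y of carton in the frame of lane above 0.06 m), for 0.3 s.
2. The fingers hold the pedal's pad down on its stop with at least 13 N (more than the spring alone takes) until the carton is home at the end stop (within 12 mm), and 0.3 s longer (height (world z) of pedal_pad below 0.062 m and contact force between the fingers and pedal above 13 N and distance between carton and home below 0.012 m), for 0.3 s.
At the end, for the whole second after the job is handed in: The carton rests against the end stop of the lane, its origin within 12 mm of the home point, with its lid shut (within 0.12 rad of flat), and the pedal is back up (pad at least 105 mm above the table) with the gate risen behind the carton (distance between carton and home below 0.012 m and linear speed of carton below 0.02 m/s and value of joint lid below 0.12 rad and height (world z) of pedal_pad above 0.105 m); the robot touches nothing.
It fails at once if The pedal is stamped on: more than 35 N on it (contact force between any of the fingers, the arm and pedal above 35 N).
It fails at once if The carton or its lid is pressed with more than 25 N (contact force between any of the fingers, the arm and carton above 25 N).
It fails at once if The robot touches the carton once it has left the gate (moved on by more than 30 mm): it must roll by itself (y of carton in the frame of lane below 0.043 m and contact force between any of the fingers, the arm and carton above 0.5 N).
It fails at once if The carton tips by more than 0.35 rad (angle between carton's own z axis and vertical above 0.35 rad).
It fails at once if A bystander (tape roll, jar, screwdriver, spare carton, mug, tape gun, spray can) is moved by more than 30 mm (distance of any of tape_roll, glue_jar, screwdriver, spare_carton, mug, tape_gun, spray_can from where it was at the start of the episode above 0.03 m).
It also fails if it takes over 45 s, if anything falls off the work surface, if the arm or the gripper's body presses on something with over 40 N, if the wrist force passes 120 N, or if a joint passes its speed limit or range.

ROBOT

A 6-joint arm with a two-finger parallel gripper is mounted at the origin on the work surface. World frame = base frame: x ahead of the robot, y to its left, z up, the work surface at z = 0. Lengths are in m, angles in rad, forces in N, time in s.
With the tool pointing down it reaches from about 0.325 to 0.85 m from the base axis. Payload 4.4 kg.
Tool frame: the origin (TCP) lies on the centre line of the jaws, within the pads' length; the fingertips stand 11 mm ahead of it and the grasp point (between the pads) lies 8 mm behind it; z points along the fingers, y is the line along which they close (so a half turn about z gives the same grasp; the last joint's range is limited). The gripper opens to 94 mm and grips with 3 to 60 N. Pads are 16 mm wide; open, the fingers measure 119 mm over their backs; the gripper's body (75 mm by 177 mm) begins 78 mm behind the grasp point.
Start: joints at [-1.315, 0.207, 1.542, -0, 1.393, -0.15], TCP at [0.227, -0.528, 0.194] pointing down, gripper open.
Joint ranges: [-2.73, 2.73], [-0.86, 2.22], [0.23, 2.46], [-1.11, 4.25], [0.08, 2.63], [-2.82, 2.82]. Speed limits (rad/s): [2.79, 2.79, 3.14, 3.14, 3.14, 3.14].

INTERFACE

Orientations are given as a rotation vector (axis times angle).
In Python, from rig import readout, imaging, r, find_in, silhouettes, place_of gives the robot as it stands. The module is installed in compiled form; this text tells all that it offers.
- The arm moves only by the tool drive_tool, never from a script. Its argument "targets" is a list that holds one entry, the list of rows, each a list of 5 numbers: the opening, from -1 (shut) to 1 (fully open), then the shift along the world's x, y, z in cm, then the turn about the world's z in degrees. A call has exactly 5 rows; each row is the pose to reach, as a shift and turn from the pose commanded when the call began; what a row does not reach only later rows make up. A row lasts 1/10 s, in which the tool goes at most 50 mm and 8.59 degrees, less where a joint would pass 70% of its speed; a pose out of reach is approached as far as the arm can. A call with a gripper value outside its range is refused whole. The fingers move at their own pace and stop on an object; "newtons" is the grip in N (left out, the last holds). Time passes only in rows, so rows that repeat a pose let the fingers close, or fill a call up. It gives the time, the measured TCP pose, the force, the opening and the grip force at its end, in the units of the state.
- readout.read_state(): the state, without advancing time (a new reading comes with each control period).
- imaging.capture(name): name is "scene" or "top"; returns (picture, depth): 420x560x3 uint8, red, green, blue; 420x560 float32, m along the optical axis (not along the pixel's ray), 0 where there is no reading.
- imaging.camera_model(name): a dict with "fov_y" (degrees; the focal length in pixels is half the picture's height over the tangent of half this angle, whatever the lens; pixels are square), "cx", "cy" (the principal point, pixels), "T" (4x4, takes a point from camera to world coordinates). Camera axes: x right, y down, z forward; pixel columns grow to the right and rows downward; lengths in m; the calibration is good to about 2 mm. A picture is of the moment at which its call begins. camera_model takes no time and is no camera call.
- r.job_done(): hands the job in; it is judged then, once.
Trained networks look in the newest picture that a camera, given by its name, has taken for a name from the list of things; names that differ only in an ending like _2 or _b are one class to them, and where a whole thing is asked for, a point or a joint stands for the part that bears it (a point fixed in the world has none). Each returns a list of dicts, best first, with "p" (0 to 1); they miss things now and then, are a little off and sometimes report something else, mostly with a low value. They report only what shows in the picture. A call takes as long as a camera call.
- find_in(camera, thing): "centre" ([x, y, z] in m, in world coordinates, good to about 4 mm: the middle of the surface that is visible of it).
- silhouettes(camera, thing): "pixels" (420x560 bool, what is visible of it).
- place_of(camera, thing): "centre" ([x, y, z] in m, in world coordinates, good to about 4 mm: a listed point, or the origin of a listed thing).
The state is a dict: "time_s": time; "joints": joint angles; "qvel": joint speeds; "joint_torque": joint torques, N m; "ee_pos": TCP position; "tool_rot": TCP orientation; "ft_force": force on the tool from outside, world axes, zero at the start; "moment": the same for the moment, N m; "gripper_width": opening from 0.0 (shut) to 1.0 (fully open); "grip_force": force on a finger pad.
Only numpy, scipy, OpenCV 4.12 (cv2) and the standard library are available. Lean on these libraries where they do the work, as an engineer would, in place of code of your own. Each camera call takes 0.05 s, during which the arm holds its last target. There are 200 camera calls.

## Working session

There is one attempt and no reset: what is moved stays moved. The work goes in short steps, Python scripts to look and compute and a tool call to move; the robot and the scene stay as the last step left them, time stands still between calls to the robot, and variables do not carry over. Pictures are saved under pics/ and viewed, at most 10 in all, crops included, and the job is handed in when it is done.

Besides the shell and the picture viewer there is one more tool, called after "Request:" as name([rows], argument=value, ...), one row to a line, values as JSON. drive_tool: Moves the arm, as the interface text tells. Its arguments: {"type":"object","properties":{"targets":{"type":"array","items":{"type":"array","items":{"type":"array","items":{"type":"number"}}}},"newtons":{"type":"number"}},"required":["targets"]}

```bash
mkdir -p pics
python3 - <<'E'
from rig import readout, imaging, place_of, find_in
import cv2, numpy as np
for c in ("scene","top"):
    p,d=imaging.capture(c); cv2.imwrite(f"pics/{c}0.png",p[:,:,::-1])
    for t in ["pedal_pad","pedal","lane","carton","lid_hinge","lid_edge","home","tape_roll","glue_jar","spray_can","mug","tape_gun","spare_carton","screwdriver"]:
        try:
            q=place_of(c,t)
            print(c,t,[(np.round(x["centre"],3).tolist(),round(x["p"],2)) for x in q[:2]])
        except Exception as e: print(c,t,e)
s=readout.read_state(); print({k:np.round(v,3).tolist() for k,v in s.items()})
E
```

```text
scene pedal_pad [([0.512, 0.024, 0.109], 0.6)]
scene pedal [([0.766, 0.037, 0.062], 0.84)]
scene lane [([0.662, 0.032, -0.002], 0.63)]
scene carton [([0.66, 0.104, 0.141], 0.82)]
scene lid_hinge [([0.716, 0.093, 0.218], 0.76), ([0.528, -0.124, -0.0], 0.23)]
scene lid_edge [([0.656, 0.083, 0.313], 0.74), ([0.716, 0.094, 0.219], 0.49)]
scene home [([0.668, -0.06, 0.118], 0.74)]
scene tape_roll [([0.5, 0.165, 0.001], 0.72)]
scene glue_jar [([0.529, -0.122, 0.003], 0.69)]
scene spray_can []
scene mug [([0.599, -0.445, 0.003], 0.96)]
scene tape_gun [([0.46, 0.472, -0.001], 0.58), ([0.559, 0.314, 0.0], 0.44)]
scene spare_carton [([0.562, 0.313, 0.002], 0.62)]
scene screwdriver [([0.571, -0.229, 0.002], 0.69)]
top pedal_pad []
top pedal [([0.764, 0.038, 0.064], 0.87), ([0.477, -0.433, -0.005], 0.3)]
top lane [([0.664, 0.033, -0.002], 0.65)]
top carton [([0.662, 0.104, 0.15], 0.79)]
top lid_hinge [([0.715, 0.092, 0.219], 0.56)]
top lid_edge [([0.662, 0.083, 0.308], 0.65)]
top home [([0.67, -0.064, 0.121], 0.8), ([0.656, 0.079, 0.311], 0.7)]
top tape_roll [([0.5, 0.166, -0.001], 0.68)]
top glue_jar [([0.531, -0.121, -0.001], 0.66), ([0.569, -0.226, 0.001], 0.42)]
top spray_can [([0.478, -0.435, -0.005], 0.87), ([0.597, -0.449, 0.0], 0.68)]
top mug [([0.593, -0.446, 0.003], 0.66)]
top tape_gun [([0.46, 0.478, -0.002], 0.82)]
top spare_carton [([0.557, 0.315, -0.002], 0.94)]
top screwdriver [([0.572, -0.228, -0.001], 0.51), ([0.508, 0.024, 0.113], 0.21)]
{'time_s': 1.5, 'joints': [-1.315, 0.207, 1.541, 0.0, 1.394, -0.15], 'qvel': [-0.002, 0.002, 0.0, -0.0, 0.001, 0.001], 'joint_torque': [0.001, -37.088, -28.175, 0.07, 0.028, -0.0], 'ee_pos': [0.227, -0.528, 0.194], 'tool_rot': [-3.077, -0.633, -0.0], 'ft_force': [-0.091, 0.455, -0.719], 'moment': [-0.03, -0.012, -0.027], 'grip_force': 0.0, 'gripper_width': 0.993}
```

View pics/scene0.png

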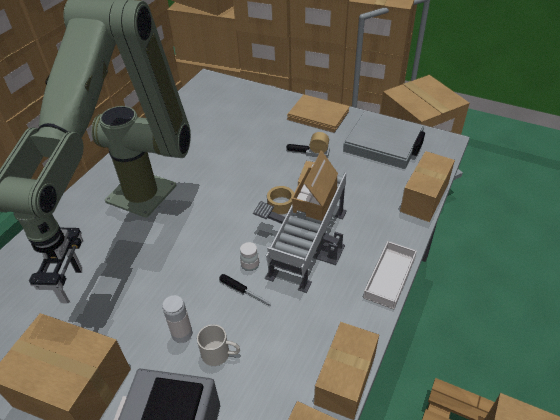

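View pics/top0.png

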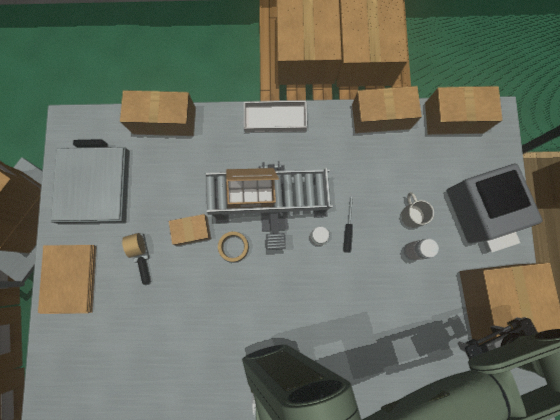

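The scene view shows the lane at about (310,225), the carton with its lid up at (318,185), the pedal pad at (267,212), the tape roll at (280,195) and the jar at (249,256). In the top view the pad is at (275,241). The network positions agree with both pictures. The lane yaw is about 0.05 rad, so I'll move over the lid with the jaws shut and lined up along the lane.

Request:
drive_tool([
  [[-1,2.8,3.7,1.5,-6],[-1,5.6,7.4,3,-12],[-1,8.4,11.1,4.5,-18],[-1,11.2,14.8,6,-20.5],[-1,14,18.5,7.5,-20.5]],
])

```text
time_s: 2.0
ee_pos: [0.3678, -0.3418, 0.2693]
tool_rot: [3.14, 0.073, 0.001]
ft_force: [0.1, -0.2, 1.2]
gripper_width: 0.61
grip_force: 0.0
```

Request:
drive_tool([
  [[-1,2.8,3.7,1.5,0],[-1,5.6,7.4,3,0],[-1,8.4,11.1,4.5,0],[-1,11.2,14.8,6,0],[-1,14,18.5,7.5,0]],
])

```text
time_s: 2.5
ee_pos: [0.5078, -0.1566, 0.3445]
tool_rot: [3.14, 0.075, 0.001]
ft_force: [0.2, -1.4, -0.9]
gripper_width: 0.184
grip_force: 0.0
```

Request:
drive_tool([
  [[-1,2.8,3.7,0.5,0],[-1,5.6,7.4,1,0],[-1,8.4,11.1,1.6,0],[-1,11.2,14.8,1.6,0],[-1,14,18.5,1.6,0]],
])

```text
time_s: 3.0
ee_pos: [0.648, 0.0284, 0.36]
tool_rot: [3.14, 0.076, 0.001]
ft_force: [0.1, -1.4, 0.9]
gripper_width: 0.007
grip_force: 0.0
```

Request:
drive_tool([
  [[-1,2.0,3.0,0,0],[-1,3.7,6.0,0,0],[-1,3.7,6.0,-2,0],[-1,3.7,6.0,-4,0],[-1,3.7,6.0,-4.3,0]],
])

```text
time_s: 3.5
ee_pos: [0.6825, 0.0872, 0.3126]
tool_rot: [-3.141, -0.077, 0.01]
ft_force: [-0.2, -0.9, -0.6]
gripper_width: -0.0
grip_force: 0.0
```

Run:
```python
from rig import imaging, place_of
import cv2, numpy as np
p,d=imaging.capture("scene"); cv2.imwrite("pics/s1.png",cv2.resize(p[130:280,210:410],None,fx=4,fy=4,interpolation=cv2.INTER_CUBIC)[:,:,::-1])
for t in ["lid_hinge","lid_edge","carton"]:
    print(t,[(np.round(x["centre"],3).tolist(),round(x["p"],2)) for x in place_of("scene",t)[:2]])
```

```text
lid_hinge [([0.714, 0.093, 0.22], 0.84), ([0.53, -0.121, -0.001], 0.51)]
lid_edge [([0.657, 0.08, 0.31], 0.7), ([0.56, 0.314, -0.001], 0.2)]
carton [([0.662, 0.103, 0.141], 0.79)]
```

View pics/s1.png

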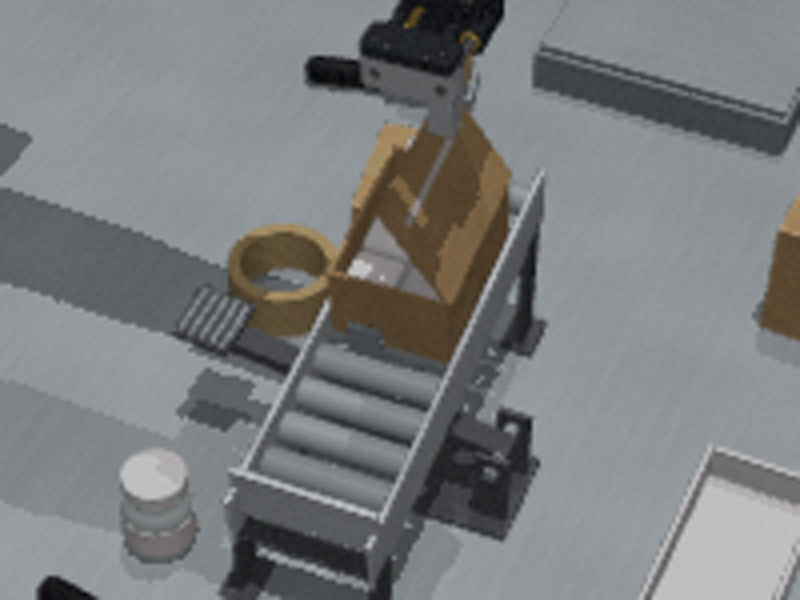

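The crop shows the finger at (445,120) on the outer, far side of the lid, with the lid still open. I'll sweep it shut along an arc.

Request:
drive_tool([
  [[-1,-0.8,0,-1.2,0],[-1,-2.1,0,-2.3,0],[-1,-3.2,0.2,-3.6,0],[-1,-4.0,0.3,-5.1,0],[-1,-4.3,0.4,-6.3,0]],
])

```text
time_s: 4.2
ee_pos: [0.6412, 0.0905, 0.2551]
tool_rot: [-3.141, -0.075, -0.005]
ft_force: [-0.0, -0.2, -0.5]
gripper_width: 0.01
grip_force: 0.2
```

Request:
drive_tool([
  [[-1,-0.2,0,-0.5,0],[-1,-0.3,0,-1.0,0],[-1,-0.3,0,-1.3,0],[-1,-0.3,0,-1.5,0],[-1,-0.3,0,-1.5,0]],
])

```text
time_s: 4.7
ee_pos: [0.6383, 0.0906, 0.2385]
tool_rot: [-3.141, -0.075, -0.0]
ft_force: [0.9, -0.2, 0.4]
gripper_width: 0.004
grip_force: 0.0
```

Run:
```python
from rig import imaging, place_of, readout
import cv2, numpy as np
p,d=imaging.capture("scene"); cv2.imwrite("pics/s2.png",cv2.resize(p[130:280,210:410],None,fx=4,fy=4,interpolation=cv2.INTER_CUBIC)[:,:,::-1])
for t in ["lid_hinge","lid_edge","carton"]:
    print(t,[(np.round(x["centre"],3).tolist(),round(x["p"],2)) for x in place_of("scene",t)[:2]])
s=readout.read_state(); print(s["ee_pos"],s["ft_force"])
```

```text
lid_hinge [([0.713, 0.093, 0.218], 0.72)]
lid_edge [([0.61, 0.086, 0.254], 0.88)]
carton [([0.661, 0.105, 0.141], 0.87)]
[0.63821938 0.09070091 0.23878064] [-0.42211536 -0.12902226  0.6622225 ]
```

View pics/s2.png

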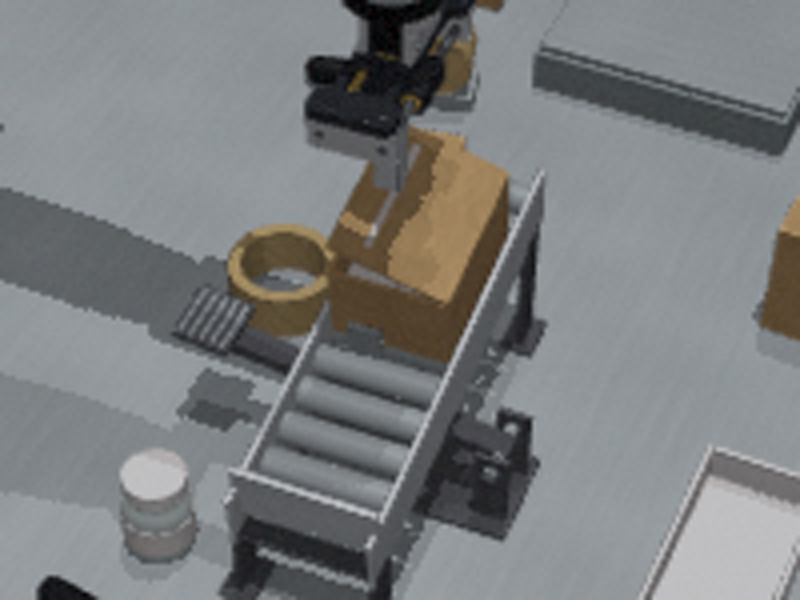

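The lid is nearly shut, with a small gap at crop (350,265). I'll keep pressing gently until I feel force.

Request:
drive_tool([
  [[-1,-0.3,0,-0.3,0],[-1,-0.6,0,-0.6,0],[-1,-0.6,0,-0.8,0],[-1,-0.6,0,-1.0,0],[-1,-0.6,0,-1.0,0]],
])

```text
time_s: 5.4
ee_pos: [0.6317, 0.0907, 0.228]
tool_rot: [-3.141, -0.075, 0.001]
ft_force: [0.4, -0.3, 0.2]
gripper_width: 0.007
grip_force: 0.0
```

Request:
drive_tool([
  [[-1,0,0,-0.2,0],[-1,0,0,-0.4,0],[-1,0,0,-0.5,0],[-1,0,0,-0.5,0],[-1,0,0,-0.5,0]],
])

```text
time_s: 5.9
ee_pos: [0.632, 0.0907, 0.2235]
tool_rot: [3.141, 0.075, -0.0]
ft_force: [0.2, -0.2, 0.3]
gripper_width: -0.002
grip_force: 0.0
```

Run:
```python
from rig import imaging, place_of, readout
import cv2, numpy as np
p,d=imaging.capture("scene"); cv2.imwrite("pics/s3.png",cv2.resize(p[130:280,210:410],None,fx=4,fy=4,interpolation=cv2.INTER_CUBIC)[:,:,::-1])
for t in ["lid_hinge","lid_edge","carton"]:
    print(t,[(np.round(x["centre"],3).tolist(),round(x["p"],2)) for x in place_of("scene",t)[:2]])
m=imaging.camera_model("scene");f=210/np.tan(np.radians(m["fov_y"]/2))
v,u=np.mgrid[0:420,0:560];P=np.stack([(u-m["cx"])/f*d,(v-m["cy"])/f*d,d,np.ones_like(d)],-1)@m["T"].T
X=P[...,:3];s=(abs(X[...,1]-0.07)<.04)&(X[...,2]>.19)&(X[...,2]<.27)
for x in np.arange(.59,.73,.01):
    k=s&(abs(X[...,0]-x)<.005)
    print(round(x,3),[ (round(y,3),round(float(np.median(X[...,2][k&(abs(X[...,1]-y)<.008)])),4)) for y in (.045,.06,.075) if (k&(abs(X[...,1]-y)<.008)).sum()>1])
s=readout.read_state(); print(s["ee_pos"],s["ft_force"])
```

```text
lid_hinge [([0.716, 0.094, 0.222], 0.59)]
lid_edge [([0.602, 0.087, 0.236], 0.95), ([0.714, 0.094, 0.222], 0.25)]
carton [([0.66, 0.102, 0.141], 0.78)]
0.59 []
0.6 []
0.61 [(0.045, 0.2286), (0.06, 0.2321), (0.075, 0.2329)]
0.62 [(0.045, 0.2284), (0.06, 0.2317), (0.075, 0.2313)]
0.63 [(0.045, 0.2264), (0.06, 0.2289), (0.075, 0.2456)]
0.64 [(0.045, 0.2285), (0.06, 0.2273), (0.075, 0.2464)]
0.65 [(0.045, 0.2251), (0.06, 0.2281), (0.075, 0.2303)]
0.66 [(0.045, 0.2227), (0.06, 0.226), (0.075, 0.2273)]
0.67 [(0.045, 0.2219), (0.06, 0.2252), (0.075, 0.2252)]
0.68 [(0.045, 0.2232), (0.06, 0.2239), (0.075, 0.2256)]
0.69 [(0.045, 0.2201), (0.06, 0.2234), (0.075, 0.2234)]
0.7 [(0.045, 0.2196), (0.06, 0.22), (0.075, 0.222)]
0.71 [(0.045, 0.2145), (0.06, 0.2181), (0.075, 0.2157)]
0.72 []
0.73 []
[0.63202055 0.09070135 0.22361917] [-0.44416769 -0.53583404 -1.11593286]
```

View pics/s3.png

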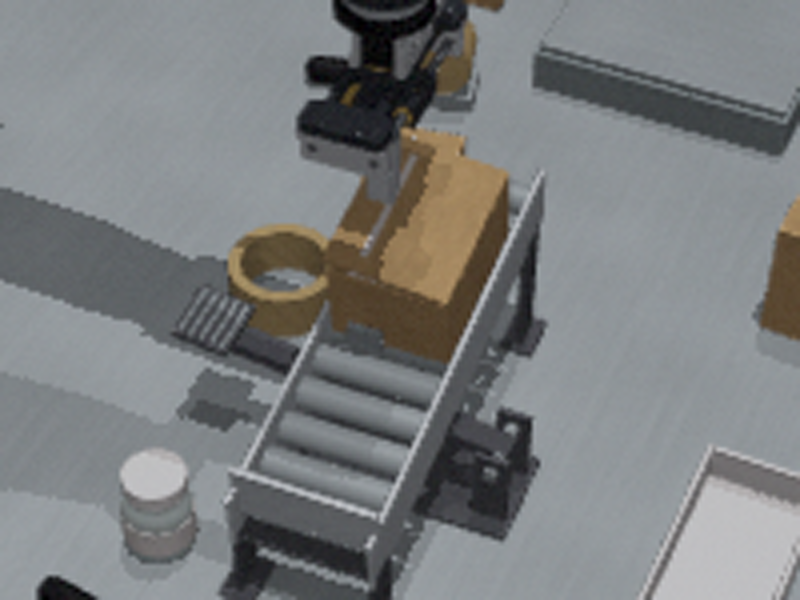

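The lid slope is still about 0.12 rad, so I'll press further in small steps and watch the force.

Request:
drive_tool([
  [[-1,0,0,-0.2,0],[-1,0,0,-0.4,0],[-1,0,0,-0.5,0],[-1,0,0,-0.5,0],[-1,0,0,-0.5,0]],
])

```text
time_s: 6.6
ee_pos: [0.6319, 0.0907, 0.2184]
tool_rot: [3.141, 0.075, -0.0]
ft_force: [-0.3, -0.3, 0.5]
gripper_width: 0.005
grip_force: 0.0
```

Request:
drive_tool([
  [[-1,0,0,-0.1,0],[-1,0,0,-0.2,0],[-1,0,0,-0.3,0],[-1,0,0,-0.3,0],[-1,0,0,-0.3,0]],
])

```text
time_s: 7.1
ee_pos: [0.6319, 0.0907, 0.2155]
tool_rot: [3.141, 0.075, -0.0]
ft_force: [-0.6, -0.9, -0.7]
gripper_width: 0.006
grip_force: 0.0
```

Request:
drive_tool([
  [[-1,0,0,-0.1,0],[-1,0,0,-0.2,0],[-1,0,0,-0.3,0],[-1,0,0,-0.3,0],[-1,0,0,-0.3,0]],
])

```text
time_s: 7.6
ee_pos: [0.632, 0.0907, 0.2126]
tool_rot: [-3.141, -0.075, -0.0]
ft_force: [-0.5, -0.2, 1.2]
gripper_width: 0.005
grip_force: 0.2
```

```bash
cat > lid.py <<'E'
from rig import imaging, place_of, readout
import numpy as np
def lid():
    p,d=imaging.capture("scene")
    m=imaging.camera_model("scene");f=210/np.tan(np.radians(m["fov_y"]/2))
    v,u=np.mgrid[0:420,0:560];P=np.stack([(u-m["cx"])/f*d,(v-m["cy"])/f*d,d,np.ones_like(d)],-1)@m["T"].T
    X=P[...,:3].reshape(-1,3);X=X[(abs(X[:,1]-.052)<.016)&(X[:,2]>.2)&(X[:,2]<.26)&(X[:,0]>.612)&(X[:,0]<.705)]
    c=np.linalg.lstsq(np.c_[X[:,:2]-[.66,.052],np.ones(len(X))],X[:,2],rcond=None)[0]
    print("slope x,y,z0",c,len(X),"resid",np.std(X[:,2]-np.c_[X[:,:2]-[.66,.052],np.ones(len(X))]@c))
    for t in ["lid_hinge","lid_edge","carton"]:
        print(t,[(np.round(x["centre"],3).tolist(),round(x["p"],2)) for x in place_of("scene",t)[:1]])
    s=readout.read_state(); print(s["ee_pos"],s["ft_force"])
    return p
E
python3 -c "import lid;lid.lid()"
```

```text
slope x,y,z0 [-0.00518966  0.13838865  0.21820554] 245 resid 0.0027540877430790667
lid_hinge [([0.712, 0.094, 0.222], 0.95)]
lid_edge [([0.602, 0.092, 0.225], 0.82)]
carton [([0.511, 0.026, 0.108], 0.55)]
[0.6320052  0.09070193 0.21256129] [0.63904771 0.37438539 0.26158131]
```

The fit shows the lid flat across, but the TCP reads lower than I expected. I'll check where the fingertips really are.

Run:
```python
from rig import imaging
import cv2, numpy as np
p,d=imaging.capture("scene"); cv2.imwrite("pics/s4.png",cv2.resize(p[130:230,270:400],None,fx=6,fy=6,interpolation=cv2.INTER_CUBIC)[:,:,::-1])
m=imaging.camera_model("scene");f=210/np.tan(np.radians(m["fov_y"]/2))
v,u=np.mgrid[0:420,0:560];P=(np.stack([(u-m["cx"])/f*d,(v-m["cy"])/f*d,d,np.ones_like(d)],-1)@m["T"].T)[...,:3]
for r in range(150,190,3):
    print(r,[(c,np.round(P[r,c]*1000).astype(int).tolist()) for c in (298,302,306,310)])
Ti=np.linalg.inv(m["T"])
for z in (.2016,.2236):
    q=Ti@[.632,.0907,z,1]; print(z,q[0]/q[2]*f+m["cx"],q[1]/q[2]*f+m["cy"])
```

```text
150 [(298, [617, 69, 366]), (302, [626, 77, 363]), (306, [637, 82, 363]), (310, [654, 73, 376])]
153 [(298, [618, 66, 357]), (302, [629, 69, 358]), (306, [644, 66, 366]), (310, [652, 76, 361])]
156 [(298, [619, 65, 347]), (302, [628, 72, 345]), (306, [650, 52, 367]), (310, [654, 72, 353])]
159 [(298, [620, 63, 337]), (302, [631, 67, 338]), (306, [654, 44, 364]), (310, [656, 67, 347])]
162 [(298, [638, 23, 363]), (302, [651, 22, 368]), (306, [661, 28, 367]), (310, [660, 59, 343])]
165 [(298, [645, 8, 366]), (302, [655, 15, 364]), (306, [663, 24, 359]), (310, [532, 350, 56])]
168 [(298, [649, 1, 361]), (302, [661, 3, 365]), (306, [669, 12, 360]), (310, [621, 148, 234])]
171 [(298, [645, 8, 343]), (302, [660, 4, 352]), (306, [669, 12, 349]), (310, [625, 141, 229])]
174 [(298, [643, 12, 327]), (302, [657, 10, 334]), (306, [669, 11, 338]), (310, [632, 125, 231])]
177 [(298, [494, 324, 3]), (302, [624, 80, 253]), (306, [670, 10, 328]), (310, [637, 114, 229])]
180 [(298, [525, 260, 52]), (302, [623, 82, 238]), (306, [640, 77, 249]), (310, [642, 104, 227])]
183 [(298, [611, 80, 222]), (302, [622, 86, 221]), (306, [640, 76, 237]), (310, [646, 95, 223])]
186 [(298, [616, 68, 221]), (302, [629, 71, 224]), (306, [639, 79, 220]), (310, [650, 85, 220])]
189 [(298, [1134, -1016, 1348]), (302, [632, 63, 219]), (306, [644, 68, 219]), (310, [656, 71, 222])]
0.2016 305.52571246927613 187.52975967672026
0.2236 305.56180623913866 182.45258574611358
```

View pics/s4.png

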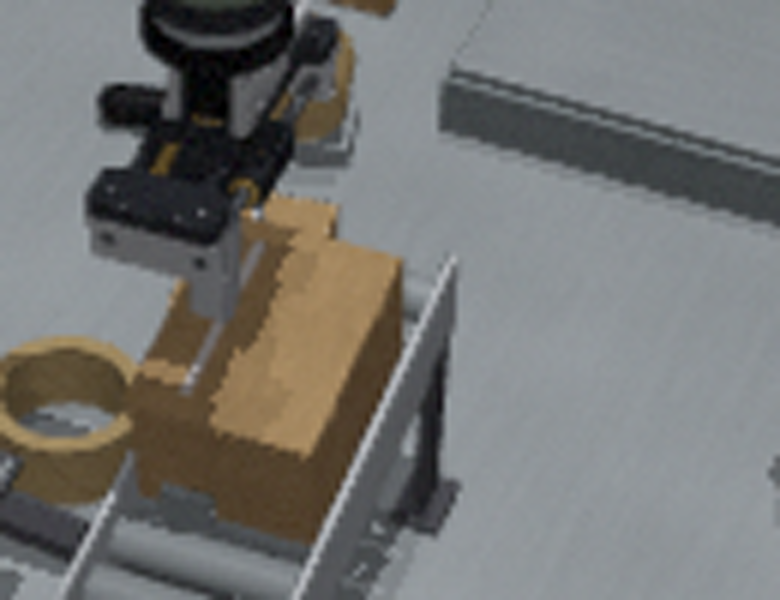

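The picture shows the lid flat and the fingertip resting on it near (205,310). The closed fingertips therefore stand about 10 mm above the reported TCP. I'll nudge 1 mm to confirm, then retreat.

Request:
drive_tool([
  [[-1,0,0,-0.1,0],[-1,0,0,-0.1,0],[-1,0,0,-0.1,0],[-1,0,0,-0.2,0],[-1,0,0,-0.2,0]],
])

```text
time_s: 8.35
ee_pos: [0.6321, 0.0907, 0.2121]
tool_rot: [3.141, 0.076, 0.002]
ft_force: [-3.3, -0.1, 7.3]
gripper_width: 0.006
grip_force: 3.7
```

The force is 7.3 N, so the lid is shut. Next I'll lift and move over to the pad.

Request:
drive_tool([
  [[-1,0,0,1,0],[-1,0,0,3.5,0],[-1,-4,-2,4.5,0],[-1,-8,-4.5,4.5,0],[-1,-12.2,-6.7,3.5,0]],
])

```text
time_s: 8.85
ee_pos: [0.5104, 0.0227, 0.247]
tool_rot: [3.139, 0.076, 0.007]
ft_force: [0.4, -0.6, -0.2]
gripper_width: 0.008
grip_force: 0.0
```

Run:
```python
import lid
from rig import place_of
import cv2
p=lid.lid()
for t in ["pedal_pad","home"]:
    print(t,[(x["centre"],x["p"]) for x in place_of("scene",t)[:2]])
```

```text
slope x,y,z0 [-0.00951318  0.16204567  0.21841994] 244 resid 0.0030552581109887394
lid_hinge [([0.712, 0.091, 0.218], 0.6)]
lid_edge [([0.601, 0.093, 0.225], 0.72)]
carton [([0.66, 0.1, 0.143], 0.77)]
[0.50916097 0.02339944 0.24502369] [ 0.89886131 -0.3764377  -0.03583588]
pedal_pad [([0.5096, 0.0279, 0.1103], 0.96)]
home [([0.6651, -0.0632, 0.1204], 0.72), ([0.5107, 0.0251, 0.1109], 0.61)]
```

Request:
drive_tool([
  [[-1,0,0,-4,0],[-1,0,0.1,-8,0],[-1,0,0.1,-11,0],[-1,0,0.1,-12.5,0],[-1,0,0.1,-13.2,0]],
])

```text
time_s: 9.65
ee_pos: [0.5106, 0.0253, 0.112]
tool_rot: [-3.14, -0.077, 0.003]
ft_force: [-0.2, 0.9, 0.8]
gripper_width: 0.008
grip_force: 0.0
```

Request:
drive_tool([
  [[-1,0,0,-0.6,0],[-1,0,0,-1.2,0],[-1,0,0,-1.8,0],[-1,0,0,-2.4,0],[-1,0,0,-3.0,0]],
])

```text
time_s: 10.15
ee_pos: [0.5099, 0.0246, 0.084]
tool_rot: [3.14, 0.076, -0.0]
ft_force: [-3.0, -0.4, 6.2]
gripper_width: 0.005
grip_force: 2.6
```

Request:
drive_tool([
  [[-1,0,0,-0.7,0],[-1,0,0,-1.4,0],[-1,0,0,-2.1,0],[-1,0,0,-2.8,0],[-1,0,0,-3.2,0]],
])

```text
time_s: 10.65
ee_pos: [0.5085, 0.0245, 0.0514]
tool_rot: [3.14, 0.076, -0.005]
ft_force: [-5.7, -0.7, 7.8]
gripper_width: 0.005
grip_force: 3.9
```

Request:
drive_tool([
  [[-1,0,0,-0.1,0],[-1,0,0,-0.2,0],[-1,0,0,-0.3,0],[-1,0,0,-0.4,0],[-1,0,0,-0.4,0]],
])

```text
time_s: 11.15
ee_pos: [0.5085, 0.0245, 0.0479]
tool_rot: [3.14, 0.076, -0.005]
ft_force: [-5.3, -0.8, 8.7]
gripper_width: 0.007
grip_force: 4.0
```

Request:
drive_tool([
  [[-1,0,0,-0.1,0],[-1,0,0,-0.2,0],[-1,0,0,-0.3,0],[-1,0,0,-0.3,0],[-1,0,0,-0.3,0]],
])

```text
time_s: 11.65
ee_pos: [0.5085, 0.0245, 0.0449]
tool_rot: [3.14, 0.076, -0.005]
ft_force: [-6.2, -1.0, 7.7]
gripper_width: 0.004
grip_force: 4.2
```

Request:
drive_tool([
  [[-1,0,0,-0.1,0],[-1,0,0,-0.2,0],[-1,0,0,-0.3,0],[-1,0,0,-0.3,0],[-1,0,0,-0.3,0]],
])

```text
time_s: 12.15
ee_pos: [0.5086, 0.0245, 0.042]
tool_rot: [3.14, 0.076, -0.005]
ft_force: [-5.5, -0.5, 8.4]
gripper_width: 0.004
grip_force: 4.3
```

Request:
drive_tool([
  [[-1,0,0,-0.1,0],[-1,0,0,-0.2,0],[-1,0,0,-0.2,0],[-1,0,0,-0.2,0],[-1,0,0,-0.2,0]],
])

```text
time_s: 12.65
ee_pos: [0.5086, 0.0245, 0.0401]
tool_rot: [3.14, 0.076, -0.004]
ft_force: [-5.5, -0.9, 8.1]
gripper_width: 0.005
grip_force: 4.3
```

Request:
drive_tool([
  [[-1,0,0,-0.1,0],[-1,0,0,-0.2,0],[-1,0,0,-0.3,0],[-1,0,0,-0.3,0],[-1,0,0,-0.3,0]],
])

```text
time_s: 13.15
ee_pos: [0.5088, 0.0245, 0.0371]
tool_rot: [3.14, 0.076, -0.004]
ft_force: [-5.8, -1.6, 9.3]
gripper_width: 0.007
grip_force: 4.5
```

Request:
drive_tool([
  [[-1,0,0,-0.1,0],[-1,0,0,-0.2,0],[-1,0,0,-0.2,0],[-1,0,0,-0.2,0],[-1,0,0,-0.2,0]],
])

```text
time_s: 13.65
ee_pos: [0.5088, 0.0245, 0.0352]
tool_rot: [3.14, 0.076, -0.004]
ft_force: [-6.0, -0.8, 8.1]
gripper_width: 0.005
grip_force: 4.5
```

Run:
```python
from rig import place_of, imaging
imaging.capture("scene")
for t in ["pedal_pad","carton","home"]:
    print(t,[(x["centre"],x["p"]) for x in place_of("scene",t)[:2]])
```

```text
pedal_pad [([0.5034, 0.0255, 0.045], 0.55), ([0.7616, 0.0403, 0.064], 0.27)]
carton [([0.6711, -0.0639, 0.1193], 0.81)]
home []
```

The carton has rolled home. The pad isn't on its stop yet, so I'll keep pressing down.

Request:
drive_tool([
  [[-1,0,0,-0.1,0],[-1,0,0,-0.2,0],[-1,0,0,-0.2,0],[-1,0,0,-0.2,0],[-1,0,0,-0.2,0]],
])

```text
time_s: 14.35
ee_pos: [0.5089, 0.0245, 0.034]
tool_rot: [3.14, 0.076, -0.004]
ft_force: [-8.7, -0.4, 13.5]
gripper_width: 0.003
grip_force: 7.3
```

Request:
drive_tool([
  [[-1,0,0,-0.1,0],[-1,0,0,-0.2,0],[-1,0,0,-0.2,0],[-1,0,0,-0.2,0],[-1,0,0,-0.2,0]],
])

```text
time_s: 14.85
ee_pos: [0.509, 0.0245, 0.0331]
tool_rot: [3.14, 0.076, -0.004]
ft_force: [-10.3, -0.2, 21.1]
gripper_width: 0.008
grip_force: 10.9
```

It's on the stop with about 23 N. I'll hold here and verify.

Request:
drive_tool([
  [[-1,0,0,0,0],[-1,0,0,0,0],[-1,0,0,0,0],[-1,0,0,0,0],[-1,0,0,0,0]],
])

```text
time_s: 15.35
ee_pos: [0.509, 0.0245, 0.0331]
tool_rot: [3.14, 0.076, -0.004]
ft_force: [-10.0, -0.0, 20.4]
gripper_width: 0.003
grip_force: 10.9
```

Run:
```python
from rig import place_of, imaging
for c in ("scene","top"):
  imaging.capture(c)
  for t in ["pedal_pad","carton","home","lid_edge","lid_hinge"]:
    print(c,t,[(x["centre"],x["p"]) for x in place_of(c,t)[:1]])
```

```text
scene pedal_pad [([0.5089, 0.0248, 0.043], 0.63)]
scene carton [([0.6711, -0.0629, 0.1188], 0.95)]
scene home [([0.7636, 0.0388, 0.0624], 0.69)]
scene lid_edge [([0.6109, -0.0755, 0.2011], 0.72)]
scene lid_hinge [([0.7231, -0.0725, 0.1952], 0.92)]
top pedal_pad []
top carton [([0.6677, -0.0614, 0.1242], 0.84)]
top home []
top lid_edge [([0.6133, -0.0753, 0.2007], 0.56)]
top lid_hinge [([0.4998, 0.1661, -0.0028], 0.73)]
```

The carton is home with its lid shut and the stop was held. Now I'll let the pedal up gently and withdraw.

Request:
drive_tool([
  [[-1,0,0,1,0],[-1,0,0,2.5,0],[-1,0,0,4,0],[-1,0,0,5.5,0],[-1,0,0,7,0]],
])

```text
time_s: 16.45
ee_pos: [0.5127, 0.0246, 0.1027]
tool_rot: [3.14, 0.075, 0.011]
ft_force: [1.2, -0.1, 1.0]
gripper_width: 0.003
grip_force: 0.0
```

Request:
drive_tool([
  [[-1,0,0,2,0],[-1,0,0,5,0],[-1,0,0,9,0],[-1,-4,0,11,0],[-1,-8,0,12,0]],
])

```text
time_s: 16.95
ee_pos: [0.4316, 0.0243, 0.2233]
tool_rot: [3.14, 0.075, 0.009]
ft_force: [-0.6, 1.1, 0.4]
gripper_width: 0.007
grip_force: 0.0
```

Request:
drive_tool([
  [[-1,0,0,0,0],[-1,0,0,0,0],[-1,0,0,0,0],[-1,0,0,0,0],[-1,0,0,0,0]],
])

```text
time_s: 17.45
ee_pos: [0.4304, 0.0246, 0.2199]
tool_rot: [-3.14, -0.075, 0.002]
ft_force: [-0.1, -0.5, -0.0]
gripper_width: 0.006
grip_force: 0.0
```

Run:
```python
from rig import place_of, imaging
import cv2
for c in ("scene","top"):
  p,_=imaging.capture(c)
  if c=="scene": cv2.imwrite("pics/s5.png",cv2.resize(p[130:280,210:410],None,fx=4,fy=4)[:,:,::-1])
  for t in ["pedal_pad","carton","home","lid_edge","lid_hinge","tape_roll","glue_jar"]:
    print(c,t,[(x["centre"],x["p"]) for x in place_of(c,t)[:1]])
```

```text
scene pedal_pad [([0.5121, 0.0241, 0.1108], 0.63)]
scene carton [([0.6711, -0.0642, 0.1192], 0.79)]
scene home [([0.4772, -0.4362, 0.0], 0.4)]
scene lid_edge [([0.6116, -0.0748, 0.2011], 0.97)]
scene lid_hinge [([0.7236, -0.0748, 0.1956], 0.85)]
scene tape_roll [([0.5008, 0.1643, -0.0018], 0.93)]
scene glue_jar [([0.5302, -0.1217, 0.0007], 0.6)]
top pedal_pad [([0.5071, 0.0244, 0.1133], 0.59)]
top carton [([0.6685, -0.0604, 0.1261], 0.76)]
top home []
top lid_edge [([0.615, -0.0786, 0.2011], 0.69)]
top lid_hinge [([0.7236, -0.0719, 0.1966], 0.96)]
top tape_roll [([0.4978, 0.1675, -0.0019], 0.76)]
top glue_jar [([0.5013, 0.1667, -0.0014], 0.61)]
```

View pics/s5.png

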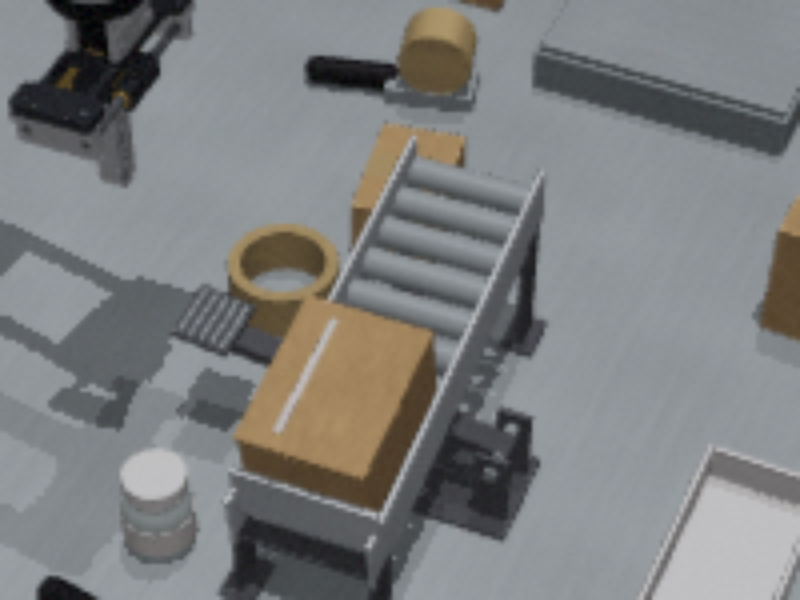

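The crop shows the carton against the end stop around (335,400) with its lid flat. The pad is back up at (213,318), and the tape roll and jar haven't moved.

```bash
python3 -c "
from rig import r
print(r.job_done())"
```

```text
the job is handed in; nothing more can be done
None
```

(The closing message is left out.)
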